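# Shift the feed gearbox into the green slot

## Robot

A 6-joint arm with a two-finger parallel gripper is mounted at the origin on the work surface. World frame = base frame: x ahead of the robot, y to its left, z up, the work surface at z = 0. Lengths are in m, angles in rad, forces in N, time in s.
With the tool pointing down it reaches from about 0.375 to 0.9 m from the base axis. Payload 3.1 kg.
Tool frame: the origin (TCP) lies midway between the tips of the shut fingers; the grasp point (between the pads) lies 19 mm behind it; z points along the fingers, y is the direction in which the jaws open and shut (so a half turn about z gives the same grasp; the last joint's range is limited). The gripper opens to 85 mm and grips with 20 to 120 N. Pads are 22 mm wide; open, the fingers measure 114 mm over their backs; the gripper's body (76 mm by 85 mm) begins 54 mm behind the grasp point. The pads swing forward as they close: fully open they stand 13 mm farther back than shut.
Start: joints at [-1.494, 0.527, 1.433, -0, 1.181, -0.178], TCP at [0.158, -0.605, 0.231] pointing down, gripper open.
Joint ranges: [-3.08, 3.08], [-0.75, 2.2], [0.22, 2.44], [-1.43, 4.57], [0, 2.65], [-2.85, 2.85]. Speed limits (rad/s): [2.79, 2.79, 3.14, 3.14, 3.14, 3.14].

## Interface

Orientations are given as a unit quaternion [x, y, z, w].
In Python, from station import manip gives the robot as it stands. The module is installed in compiled form; this text tells all that it offers.
- The arm moves only by the tool drive_tool, never from a script. Its argument "deltas" is one flat list of numbers, 4 for each row, row after row: the shift along the tool's x, y, z in cm, then the turn about the tool's z in degrees. A call has 1 to 12 rows; each row is the pose to reach, as a shift and turn from the pose measured when the call began, along the tool's axes at that moment; what a row does not reach only later rows make up. A row lasts 1/10 s, in which the tool goes at most 50 mm and 8.59 degrees, less where a joint would pass 70% of its speed; a pose out of reach is approached as far as the arm can. A call with a gripper value outside its range is refused whole. "hand" is the finger opening in cm, from 0 to 8.54, set as the call begins (left out, the last holds). The fingers move at their own pace and stop on an object; "squeeze" is the grip in N (left out, the last holds). Time passes only in rows, so rows that repeat a pose let the fingers close. It gives the time, the measured TCP pose, the force and the opening at its end, in the units of the state.
- manip.sense(): the state, without advancing time (a new reading comes with each control period).
- manip.snapshot(name): name is "scene" or "top" or "wrist"; returns a dict with "frame" (384x512x3 uint8, red, green, blue), "depth" (384x512 float32, m along the optical axis (not along the pixel's ray), 0 where there is no reading), "fx", "fy", "cx", "cy" (pixels), "R" (3x3) and "t" (3): a world point X has camera coordinates R X + t. Camera axes: x right, y down, z forward; pixel columns grow to the right and rows downward; lengths in m; the calibration is good to about 2 mm. A picture is of the moment at which its call begins.
- manip.sign_off(): hands the job in, once; it reports no verdict.
The state is a dict: "t": time; "q": joint angles; "qd": joint speeds; "tau": joint torques, N m; "tcp_pos": TCP position; "tool_rot": TCP orientation; "force": force on the tool from outside, world axes, zero at the start; "ft_torque": the same for the moment, N m; "finger_gap": opening from 0.0 (shut) to 1.0 (fully open).
Only numpy, scipy, OpenCV 4.12 (cv2) and the standard library are available. Lean on these libraries where they do the work, as an engineer would, in place of code of your own. Each camera call takes 0.05 s, during which the arm holds its last target.

## Task

Push the gearbox's selector lever through the H-gate on top of the box until it is fully home in the slot with the green tag, without engaging any of the other tagged slots on the way. Only push the knob from its sides with the fingers, do not pinch it, and do not force it; leave the jar, the steel flange and the screwdriver where they are. Finish with the robot clear of everything.

Things in the scene. Friction and masses are not known exactly. Their poses are not given: they have to be found in the camera images.
- gearbox: Grey-green feed gearbox fixed to the bench; place and yaw differ each time. Foot 200 x 240 x 12 mm, housing 160 (x) x 200 (y) mm, its top (the gate plate) 120 mm above the bench. A motor, 90 mm diameter, reaches 192 mm from the centre on the +x side (top at 107 mm), a shaft stub 149 mm on the -y side. Origin under its centre at bench height; x from the side near the robot to the motor, z up.
- gate_center (a point): Centre of the gate, on the plate's upper face; axes as the gearbox's. Three columns along x at y = -34, 0, +34 mm, 18 mm wide, joined only by a crossbar along y at x = 0, 20 mm wide; tongues between with rounded corners. The lever can go sideways only in the crossbar. It starts anywhere along the middle column, whose slots have no tag. Each of the four outer slots has a coloured tag beyond its end.
- tag_green: Green tag, 22 x 24 x 2 mm, flat on the gate plate beyond the end of an outer slot: the slot to select. Origin: centre of its underside, at x = +52 or -52, y = +34 or -34 mm from the gate's centre; which of the four differs each time (tags swap). With the lever home there, the stick at gate height stands 26 mm from the tag's centre, towards the crossbar.
- tag_red: Red tag, as the green one: a slot not to be engaged.
- tag_blue: Blue tag, as the green one: a slot not to be engaged.
- tag_yellow: Yellow tag, as the green one: a slot not to be engaged.
- stick_at_gate (a point): Point on the centre line of the lever's steel stick (10 mm diameter), 108 mm from the pivot, about level with the gate plate: shows where in the gate the lever stands. Pivot: in the gearbox's centre line, 10 mm above the bench.
- knob_center (a point): Centre of the square black knob on the lever: 32 x 32 mm over its four grey faces, 46 mm tall, sides along the gearbox's x and y. 175 mm from the pivot (185 mm above the bench when upright); leans with the lever. Travels about 42 mm from crossbar to slot end, 53 mm from middle to outer column. Turns stiffly (about 2 to 3 N at the knob), stays where left, no spring or detent.
- fore_aft (a joint): Lean of the lever along the gearbox's x (rad): 0 in the crossbar, +0.24 at the end of the +x slots, -0.24 at the end of the -x slots (hard stops).
- sideways (a joint): Lean of the lever along the gearbox's y (rad): 0 in the middle column, +0.31 in the +y column, -0.31 in the -y column (hard stops).
- face_far: Grey face pad of the knob that looks to the gearbox's +x, 24 x 42 mm; origin at its centre, 14 mm from the knob's axis.
- face_near: The same on the -x side.
- face_left: The same on the +y side.
- face_right: The same on the -y side.
- jar: Bystander: amber jar with black cap, 56 mm diameter, 85 mm tall, standing beside the gearbox on its +y side. Origin under its centre.
- flange: Bystander: turned steel flange, 60 mm diameter, 45 mm tall, standing on the gearbox's -y side. Origin under its centre.
- screwdriver: Bystander: orange-handled screwdriver, 180 mm long, lying on the bench on the robot's side of the gearbox. Its origin is on its length.

How it is judged:
By the outcome, as a careful person would: the job done as asked, in the order asked, and still so for the second after the job is handed in, with the robot touching nothing.
It also fails if it takes over 48 s, if anything falls off the work surface, if the arm or the gripper's body presses on something with over 40 N, if the wrist force passes 120 N, or if a joint passes its speed limit or range.

## Working session

There is one attempt and no reset: what is moved stays moved. The work goes in short steps, Python scripts to look and compute and a tool call to move; the robot and the scene stay as the last step left them, time stands still between calls to the robot, and variables do not carry over. Pictures are saved under pics/ and viewed, and the job is handed in when it is done.

Besides the shell and the picture viewer there is one more tool, called after "Emit:" as name(argument=value, ...) on one line, values as JSON. drive_tool: Moves the arm, as the interface text tells. Its arguments: {"type":"object","properties":{"deltas":{"type":"array"},"hand":{"type":"number"},"squeeze":{"type":"number"}},"required":["deltas"]}

```bash
mkdir -p pics; cat > h.py <<'E'
from station import manip
import numpy as np, cv2
def snap(n,f):
    s=manip.snapshot(n); cv2.imwrite('pics/'+f,cv2.cvtColor(s['frame'],cv2.COLOR_RGB2BGR)); np.savez('pics/'+f+'.npz',**s); return s
def ray(s,u,v):
    R=np.array(s['R']);t=np.array(s['t']); o=-R.T@t; d=R.T@np.array([(u-s['cx'])/s['fx'],(v-s['cy'])/s['fy'],1]); return o,d
def plane(s,u,v,z):
    o,d=ray(s,u,v); return o+d*(z-o[2])/d[2]
def proj(s,X):
    c=np.array(s['R'])@X+np.array(s['t']); return s['fx']*c[0]/c[2]+s['cx'],s['fy']*c[1]/c[2]+s['cy']
def cloud(s):
    R=np.array(s['R']);t=np.array(s['t']);d=s['depth'];v,u=np.indices(d.shape)
    c=np.stack([(u-s['cx'])/s['fx']*d,(v-s['cy'])/s['fy']*d,d],-1); return (c-t)@R
E
python3 - <<'E'
from h import *
st=manip.sense(); print(st)
for n in['scene','top']:
    s=snap(n,n+'0.png'); print(n,s['fx'],s['fy'],s['cx'],s['cy'],np.round(-np.array(s['R']).T@np.array(s['t']),3),np.round(s['R'],2).tolist())
E
```

```text
{'t': 0.0, 'q': array([-1.49451938e+00,  5.28465878e-01,  1.43391736e+00,  3.07989356e-06,
        1.18139797e+00, -1.78511124e-01]), 'qd': array([-6.64526961e-05,  1.21673132e-03,  2.45835576e-05,  2.49706300e-03,
        8.84435165e-04, -1.44060779e-04]), 'tau': array([ 7.45431475e-05, -4.42349374e+01, -1.78026474e+01, -3.99126420e-04,
        8.42410431e-03, -1.76119147e-05]), 'tcp_pos': array([ 0.15749179, -0.60408392,  0.23032901]), 'tool_rot': array([ 9.91895829e-01,  1.27049072e-01,  5.73340797e-05, -1.09277526e-03]), 'force': array([-0.82217628, -0.00998899, -0.49703922]), 'ft_torque': array([-0.01628062, -0.01340778, -0.06831963]), 'finger_gap': 1.0009651530530321}
scene 357.53494952506986 357.53494952506986 260.87785151949737 193.08151643799204 [0.838 0.308 0.789] [[-0.66, 0.75, -0.01], [0.62, 0.54, -0.57], [-0.42, -0.38, -0.82]]
top 431.1593240004598 431.1593240004598 260.74297961385884 193.1493773376137 [0.404 0.024 0.981] [[0.03, -1.0, 0.0], [-0.99, -0.03, -0.13], [0.13, 0.0, -0.99]]
```

View pics/scene0.png

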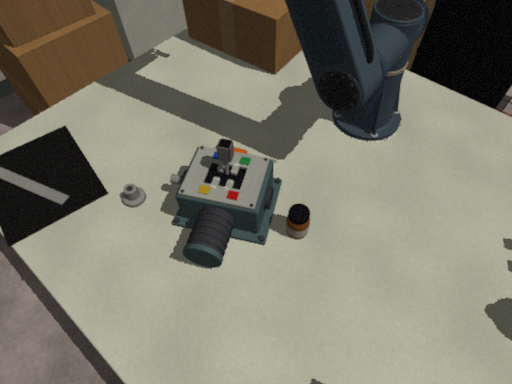

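View pics/top0.png

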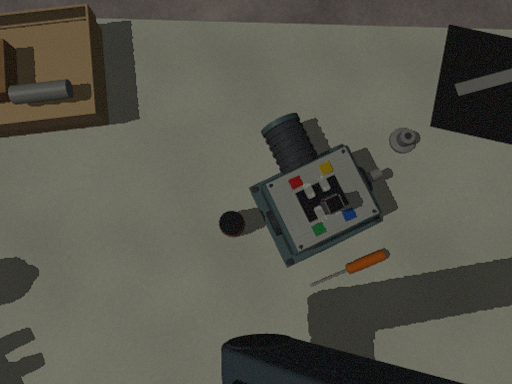

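The top view shows the gearbox with its tags: red (296,183), yellow (326,168), blue (349,214) and green (319,229). The motor (+x) is up-left, the jar (+y) is at (231,222) and the knob is near (335,203). Green is therefore probably the -x/+y slot. Next I'll measure this.

```bash
cat > m.py <<'E'
from h import *
def tags(s):
    hsv=cv2.cvtColor(s['frame'],cv2.COLOR_RGB2HSV); P=cloud(s); out={}
    for n,(a,b) in dict(red=(0,6),yellow=(20,33),green=(50,80),blue=(105,125)).items():
        m=cv2.inRange(hsv,(a,150,70),(b,255,255))
        if n=='red': m|=cv2.inRange(hsv,(174,150,70),(180,255,255))
        k,l,st,c=cv2.connectedComponentsWithStats(m)
        best=[i for i in range(1,k) if st[i,4]>25]
        for i in best:
            p=plane(s,*c[i],0.122); d=np.median(P[l==i],0)
            if 0.09<d[2]<0.15: out[n]=p; print(n,c[i].round(1),st[i,4],p.round(4),d.round(4))
    return out
E
python3 - <<'E'
from m import *
T={}
for n in['scene','top']:
    s=dict(np.load(f'pics/{n}0.png.npz')); T[n]=tags(s)
    t=T[n]
    img=cv2.cvtColor(s['frame'],cv2.COLOR_RGB2BGR)
    c=(120,200,110,190) if n=='scene' else (240,400,110,270)
    x=(160,290,120,230) if n=='scene' else (250,390,140,260)
    cv2.imwrite(f'pics/{n}0c.png',cv2.resize(img[x[2]:x[3],x[0]:x[1]],None,fx=5,fy=5,interpolation=cv2.INTER_CUBIC))
t=T['top']
c=np.mean(list(t.values()),0); print('c',c)
ex=(t['red']+t['yellow']-t['green']-t['blue']); print(np.degrees(np.arctan2(ex[1],ex[0])),np.linalg.norm(ex)/2)
ey=(t['red']+t['green']-t['yellow']-t['blue']); print(np.degrees(np.arctan2(ey[1],ey[0])),np.linalg.norm(ey)/2)
E
```

```text
red [232.4 194.8] 74 [ 0.5437 -0.0438  0.122 ] [ 0.5425 -0.045   0.1194]
yellow [203.9 189.1] 72 [ 0.5751 -0.1041  0.122 ] [ 0.5738 -0.1062  0.1191]
green [244.8 160.4] 53 [ 0.4515 -0.0909  0.122 ] [ 0.4501 -0.0924  0.119 ]
red [295.5 182. ] 111 [ 0.5447 -0.045   0.122 ] [ 0.5444 -0.0443  0.1224]
yellow [325.4 167.7] 113 [ 0.5757 -0.1052  0.122 ] [ 0.5751 -0.1049  0.1227]
green [318.5 228.3] 104 [ 0.4527 -0.0925  0.122 ] [ 0.453  -0.0929  0.1225]
blue [348.9 214.8] 91 [ 0.4813 -0.1529  0.122 ] [ 0.4812 -0.153   0.1225]
c [ 0.51361914 -0.09887778  0.122     ]
27.046154676602363 0.10460750537268419
116.32030237176113 0.06731444235411761
```

View pics/scene0c.png

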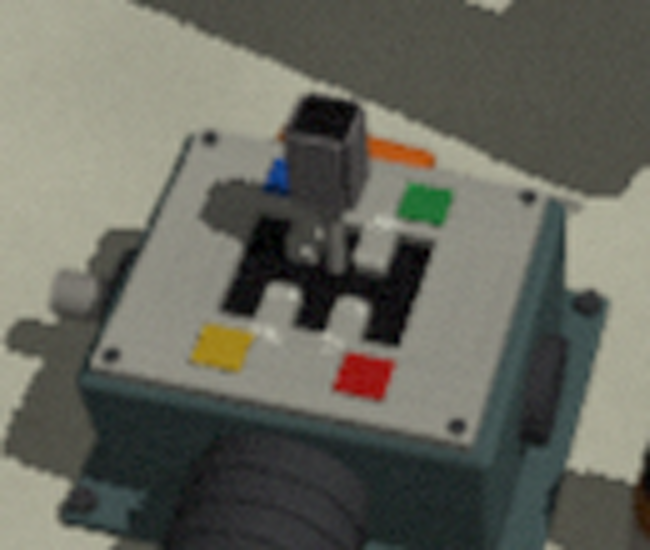

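View pics/top0c.png

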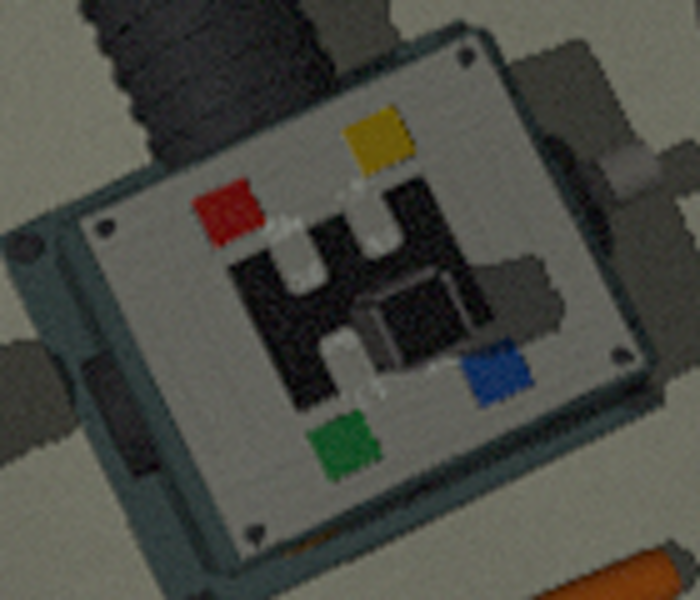

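```bash
python3 - <<'E'
from m import *
C=np.array([.5132,-.0985,0]);a=np.radians(26.8);ex=np.array([np.cos(a),np.sin(a),0]);ey=np.array([-np.sin(a),np.cos(a),0])
for n in['top','scene']:
    s=dict(np.load(f'pics/{n}0.png.npz'));P=cloud(s)-C
    x=P@ex;y=P@ey;z=P[...,2]
    m=(abs(x)<.08)&(abs(y)<.08)&(z>.145)&(z<.25)
    print(n,m.sum()); v,u=np.nonzero(m); print(u.min(),u.max(),v.min(),v.max())
    for lo in np.arange(.145,.22,.01):
        k=m&(z>=lo)&(z<lo+.01)
        if k.any(): print(round(lo,3),k.sum(),np.percentile(x[k],[3,50,97]).round(3),np.percentile(y[k],[3,50,97]).round(3))
    k=m&(z>.198); print('top',x[k].mean(),y[k].mean(),z[k].mean())
    for fa in[-.24,-.12,0,.12,.24]:
        X=C+ex*.175*np.sin(fa)+np.array([0,0,.01+.175*np.cos(fa)]); print(fa,np.round(proj(s,X),1))
E
```

```text
top 375
320 344 194 214
0.155 1 [-0.019 -0.019 -0.019] [0.016 0.016 0.016]
0.165 18 [-0.032 -0.017 -0.004] [0.001 0.016 0.016]
0.175 21 [-0.033 -0.009 -0.003] [-0.007  0.013  0.016]
0.185 19 [-0.034 -0.018 -0.005] [0.002 0.016 0.016]
0.195 91 [-0.038 -0.03  -0.006] [-0.015  0.004  0.016]
0.205 225 [-0.034 -0.02  -0.008] [-0.014  0.     0.014]
top -0.022596399067842003 0.0010150609849020834 0.2061071816850819
-0.24 [336.2 214.4]
-0.12 [331.6 204.2]
0 [326.7 194.1]
0.12 [321.6 184.1]
0.24 [316.5 174.6]
scene 363
216 233 139 164
0.145 6 [-0.014 -0.013 -0.012] [-0.003  0.002  0.004]
0.155 17 [-0.029 -0.007 -0.003] [-0.015  0.008  0.015]
0.165 52 [-0.024 -0.005 -0.002] [-0.016  0.005  0.015]
0.175 55 [-0.025 -0.006 -0.004] [-0.015  0.003  0.015]
0.185 54 [-0.03  -0.007 -0.005] [-0.015  0.005  0.015]
0.195 152 [-0.037 -0.018 -0.006] [-0.016  0.     0.015]
0.205 27 [-0.03  -0.016 -0.009] [-0.011  0.002  0.011]
top -0.019800060084616152 2.8895868283934885e-05 0.2030319909217889
-0.24 [227.8 144.6]
-0.12 [224.9 150.1]
0 [222.  156.7]
0.12 [219.1 164.2]
0.24 [216.3 172.6]
```

```bash
cat > g.py <<'E'
from m import *
from scipy.spatial.transform import Rotation as Ro
C=np.array([.5138,-.0985,0]);a=np.radians(27.1);ex=np.array([np.cos(a),np.sin(a),0]);ey=np.array([-np.sin(a),np.cos(a),0]);ez=np.array([0,0,1.])
G=np.stack([ex,ey,ez])
def now():
    s=manip.sense();R=Ro.from_quat(s['tool_rot']).as_matrix()
    print('t',round(s['t'],2),'tcp gb mm',(G@(s['tcp_pos']-C)*1000).round(1),'yaw-err',round(np.degrees(np.arctan2(R[1,0],R[0,0]))-27.1,2),'F gb',(G@s['force']).round(2),'gap',round(s['finger_gap'],3)); return s,R
def to(x,y,z):
    s,R=now(); print('delta cm',(R.T@(C+G.T@np.array([x,y,z])/1000-s['tcp_pos'])*100).round(2))
def knob(tag):
    for n in['top','scene']:
        s=snap(n,f'{n}{tag}.png');P=cloud(s)-C;x=P@ex;y=P@ey;z=P[...,2]
        img=cv2.cvtColor(s['frame'],cv2.COLOR_RGB2BGR)
        q=(160,290,100,230) if n=='scene' else (250,390,140,260)
        cv2.imwrite(f'pics/{n}{tag}c.png',cv2.resize(img[q[2]:q[3],q[0]:q[1]],None,fx=4,fy=4,interpolation=cv2.INTER_CUBIC))
E
python3 - <<'E'
from g import *
to(-80,0,280)
E
```

```text
t 0.1 tcp gb mm [-547.5 -287.8  230.4] yaw-err -12.5 F gb [ 0.02 -0.   -0.95] gap 1.003
delta cm [ 39.42 -38.23  -4.87]
```

Emit:
drive_tool(deltas=[1,-1,-1.5,-1,3.5,-3.5,-3,-2,7,-7,-4.5,-3,10.5,-10,-5,-4.5,14,-13.5,-5,-6,17.5,-17,-5,-7.5,21,-20.5,-5,-9,24.5,-24,-5,-10.5,28,-27.5,-5,-12,32,-31,-5,-12.5,36,-35,-5,-12.5,39,-38,-5,-12.5], hand=0)

```text
t: 1.3
tcp_pos: [0.4384, -0.1373, 0.2823]
tool_rot: [0.972, 0.235, 0.001, -0.001]
force: [1.7, -0.3, -0.2]
finger_gap: 0.004
```

```bash
python3 - <<'E'
from g import *
to(-80,0,172)
E
```

```text
t 1.3 tcp gb mm [-8.480e+01 -2.000e-01  2.823e+02] yaw-err 0.05 F gb [ 1.37 -1.01 -0.25] gap 0.004
delta cm [ 4.600e-01 -1.000e-02  1.103e+01]
```

Emit:
drive_tool(deltas=[0,0,2,0,0,0,5,0,0,0,8,0,0,0,10,0,0,0,11,0,0,0,11,0,0,0,11,0])

```text
t: 2.0
tcp_pos: [0.439, -0.1373, 0.1732]
tool_rot: [0.972, 0.235, 0.001, -0.0]
force: [0.7, -0.0, -0.7]
finger_gap: -0.007
```

```bash
python3 - <<'E'
from g import *
now(); knob(1)
E
```

```text
t 2.0 tcp gb mm [-84.2  -0.5 173.2] yaw-err 0.06 F gb [ 0.65 -0.36 -0.67] gap -0.007
```

View pics/scene1c.png

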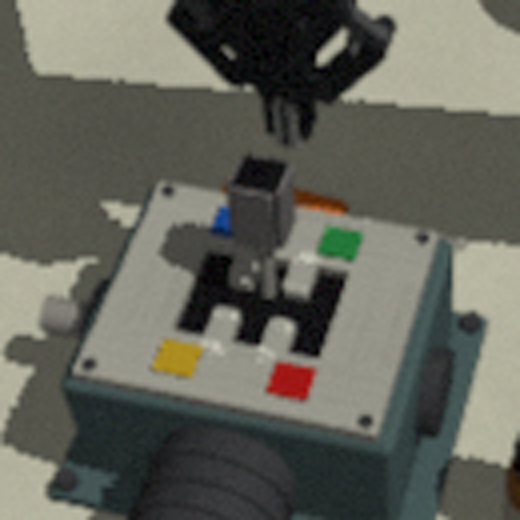

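View pics/top1c.png

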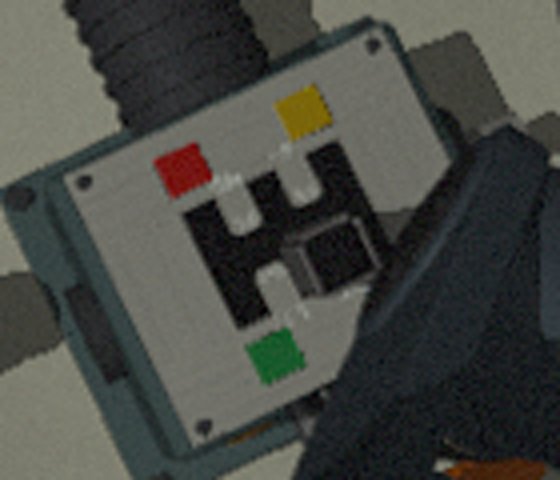

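The top view shows the knob at the crop's (335,255), in the middle column on the -x side. The scene view shows the shut fingers behind it and level with it, with the knuckles bulging above the tips. I'll push the near face in +x.

Emit:
drive_tool(deltas=[1,-0.05,0,0,2.5,-0.05,0,0,3.2,-0.05,0,0,3.5,-0.05,0,0,3.8,-0.05,0,0,4.1,-0.05,0,0,4.4,-0.05,0,0,4.7,-0.05,0,0,5,-0.05,0,0,5.2,-0.05,0,0,5.4,-0.05,0,0,5.4,-0.05,0,0])

```text
t: 3.3
tcp_pos: [0.4875, -0.1123, 0.1737]
tool_rot: [0.972, 0.235, 0.002, 0.0]
force: [0.2, 0.1, 0.6]
finger_gap: 0.001
```

```bash
python3 - <<'E'
from g import *
now(); knob(2)
E
```

```text
t 3.3 tcp gb mm [-29.7  -0.3 173.7] yaw-err 0.05 F gb [ 0.22 -0.05  0.58] gap 0.001
```

View pics/scene2c.png

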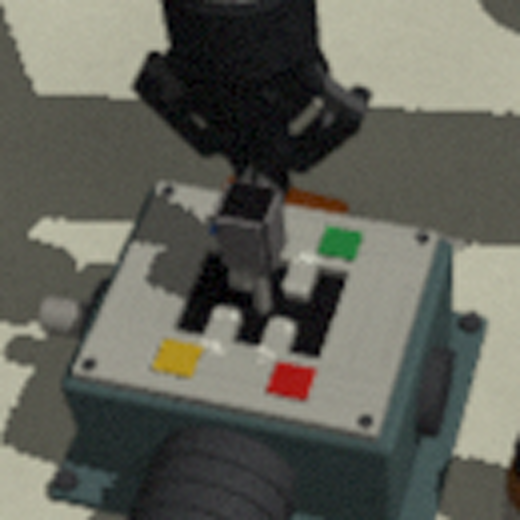

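View pics/top2c.png

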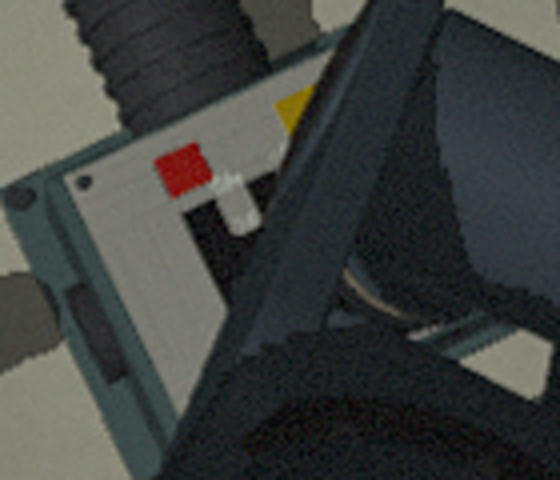

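The scene view shows the knob pushed towards the crossbar, with the stick base at crop (263,300). The top view is blocked by the arm. I'll measure the knob by depth.

```bash
cat >> g.py <<'E'
def kmeas(f,cx=0,cy=0,tcp=None):
    s=dict(np.load(f'pics/{f}.png.npz'));P=(cloud(s)-C)@G.T*1000
    x,y,z=P[...,0],P[...,1],P[...,2]
    v=s['frame'].astype(int).max(-1)
    for lo in (150,160,170,180,190):
        k=(abs(x-cx)<45)&(abs(y-cy)<45)&(z>=lo)&(z<lo+10)
        if k.sum()>3: print(lo,k.sum(),'x',np.percentile(x[k],[5,50,75,97]).round(1),'y',np.percentile(y[k],[3,50,97]).round(1))
    # stick just above plate
    k=(abs(x-cx)<45)&(abs(y-cy)<45)&(z>=127)&(z<146)
    if k.sum(): print('stick',k.sum(),'x',np.percentile(x[k],[5,50,95]).round(1),'y',np.percentile(y[k],[5,50,95]).round(1))
E
python3 - <<'E'
from g import *
kmeas('scene1'); print(); kmeas('scene2')
s=dict(np.load('pics/scene2.png.npz'))
for x in(-12,-6,0,6): print(x,[(np.round(np.array(proj(s,C+G.T@np.array([x*k,0,z])/1000))-[160,100],2)*4).round() for z,k in((119,1),(208,1.83))])
E
```

```text
160 39 x [-28.2  -5.4  -4.1  -2.8] y [-15.2   4.6  15.9]
170 55 x [-20.8  -5.5  -4.6  -2.7] y [-14.9   5.1  15.5]
180 57 x [-25.8  -7.   -5.7  -4.7] y [-14.6   3.4  15.6]
190 56 x [-31.2  -8.1  -7.3  -6.1] y [-15.7   6.1  15.5]
stick 22 x [-15.2 -12.1 -10.7] y [-3.9  1.2  4.2]

160 36 x [-2.3 13.2 14.1 14.9] y [-11.4   6.5  15.4]
170 49 x [-9.9 13.2 13.8 14.6] y [-14.6   5.8  15.4]
180 59 x [-23.2  11.8  13.2  14.4] y [-14.3   8.8  15.7]
190 61 x [-29.8  10.8  13.3  14.5] y [-15.    8.9  15.4]
stick 24 x [-2.2  1.9  3.4] y [-3.9  1.8  4.4]
-12 [array([264., 284.]), array([255., 170.])]
-6 [array([261., 292.]), array([249., 185.])]
0 [array([258., 300.]), array([243., 200.])]
6 [array([255., 308.]), array([237., 215.])]
```

```bash
python3 - <<'E'
from g import *
s=dict(np.load('pics/scene1.png.npz'));P=(cloud(s)-C)@G.T*1000
x,y,z=P[...,0]+84.2,P[...,1]+.5,P[...,2]-173
for lo in range(0,110,8):
    k=(abs(x)<45)&(abs(y)<90)&(z>=lo)&(z<lo+8)
    if k.sum()>2: print(lo,k.sum(),'x',np.percentile(x[k],[5,50,97]).round(1),'y',np.percentile(y[k],[2,98]).round(1))
now()
E
```

```text
0 15 x [ 6.8 10.6 12.4] y [-10.1   9.2]
8 33 x [-4.2  8.7 12.5] y [-13.5  12.2]
16 37 x [-5.2  9.1 12.2] y [-12.7  12.3]
24 31 x [-0.   8.1 44. ] y [-14.4  12.1]
32 24 x [ 4.2 10.6 13.5] y [-11.7  12.3]
40 55 x [ 5.4 12.  14.5] y [-30.   26.2]
48 128 x [-7.  10.4 13.9] y [-35.9  31.9]
56 73 x [-7.9 11.6 16.3] y [-42.6  39.4]
64 106 x [-2.3 12.1 17.7] y [-47.7  45. ]
72 111 x [ 1.2 12.3 18.2] y [-52.   51.7]
80 136 x [ 3.7 11.7 18. ] y [-58.   59.4]
88 187 x [-9.6  9.1 19.6] y [-60.2  59.4]
96 152 x [-0.9 11.5 20.5] y [-47.1  49. ]
104 91 x [-4.  10.9 17.6] y [-41.7  40.7]
t 3.4 tcp gb mm [-29.7  -0.4 173.7] yaw-err 0.04 F gb [-0.22 -0.39  0.07] gap -0.002
```

Emit:
drive_tool(deltas=[0.1,0,0,0,0.2,0,0,0,0.2,0,0,0,-1,0,0,0,-3,0,0,0,-4,0,0,0])

```text
t: 4.0
tcp_pos: [0.4503, -0.1307, 0.1733]
tool_rot: [0.972, 0.234, 0.002, -0.0]
force: [0.1, -0.5, -0.5]
finger_gap: 0.001
```

```bash
python3 - <<'E'
from g import *
now(); knob(3);kmeas('scene3');to(0,-80,185)
E
```

```text
t 4.0 tcp gb mm [-71.2   0.2 173.3] yaw-err 0.0 F gb [-0.19 -0.52 -0.52] gap 0.001
160 36 x [-1.3 14.3 15.2 16.9] y [-14.7   4.7  15.2]
170 50 x [-7.9 14.5 15.3 16.7] y [-13.6   7.8  15.7]
180 50 x [-5.1 14.7 15.6 16.3] y [-12.9   6.4  15.4]
190 49 x [-6.3 14.9 15.8 16.9] y [-15.3   3.9  15.5]
stick 20 x [0.2 3.1 4.6] y [-4.   0.7  4.5]
t 4.1 tcp gb mm [-71.   -0.  173.4] yaw-err -0.08 F gb [ 0.02  0.4  -0.2 ] gap -0.005
delta cm [ 7.12  7.99 -1.13]
```

The scene depth puts the knob's far face at x≈+15.5 mm, so the lever is upright in the crossbar. I'll go around to its -y side.

Emit:
drive_tool(deltas=[0,2,-0.5,0,0,5,-1,0,0,7.5,-1,0,1.5,8,-1,0,4,8,-1,0,6,8,-1,0,7.1,8,-1,0,7.1,8,-1,0,7.1,8,-1,0])

```text
t: 5.0
tcp_pos: [0.5497, -0.1697, 0.1835]
tool_rot: [0.972, 0.234, 0.001, -0.0]
force: [-0.2, -0.9, -0.6]
finger_gap: 0.001
```

```bash
python3 - <<'E'
from g import *
to(0,-30,183);to(0,20,183)
E
```

```text
t 5.0 tcp gb mm [ -0.5 -79.7 183.5] yaw-err -0.04 F gb [-0.53 -0.69 -0.65] gap 0.001
delta cm [ 0.05 -4.97  0.05]
t 5.0 tcp gb mm [ -0.5 -79.7 183.5] yaw-err -0.04 F gb [-0.53 -0.69 -0.65] gap 0.001
delta cm [ 0.04 -9.97  0.05]
```

Emit:
drive_tool(deltas=[0,-2,0,0,0,-4,0,0,0,-5,0,0,0,-5.4,0,0,0,-5.8,0,0,0,-6.2,0,0,0,-6.6,0,0,0,-7,0,0,0,-7.4,0,0,0,-7.4,0,0])

```text
t: 6.0
tcp_pos: [0.5159, -0.1032, 0.1836]
tool_rot: [0.972, 0.234, 0.002, -0.001]
force: [1.9, -0.9, 0.9]
finger_gap: 0.003
```

```bash
python3 - <<'E'
from g import *
now(); knob(4);kmeas('scene4',0,30)
E
```

```text
t 6.0 tcp gb mm [ -0.2  -5.2 183.6] yaw-err -0.03 F gb [ 1.24 -1.7   0.94] gap 0.003
160 41 x [-2.1 14.7 15.5 16.2] y [ 4.9 24.4 35. ]
170 40 x [-1.3 15.  15.6 16.9] y [ 5.4 24.  36.4]
180 59 x [-0.4 13.2 15.1 16.5] y [-10.3  21.1  37.9]
190 81 x [-5.7 12.1 15.5 16.5] y [-9.6 20.4 38.8]
stick 16 x [-0.1  3.6  5.3] y [13.1 16.4 19.6]
```

View pics/scene4c.png

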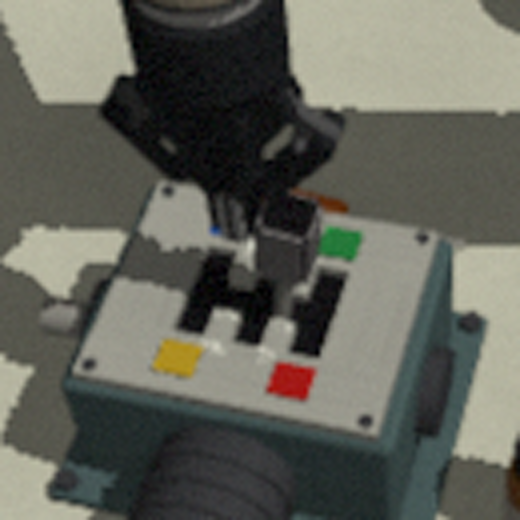

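The knob is moving sideways in the crossbar: the stick is at y≈16 mm, and x is unchanged. Continuing.

Emit:
drive_tool(deltas=[0,-0.4,0,0,0,-0.8,0,0,0,-1.2,0,0,0,-1.6,0,0,0,-2,0,0,0,-2.3,0,0,0,-2.6,0,0,0,-2.8,0,0,0,-2.8,0,0])

```text
t: 7.0
tcp_pos: [0.5031, -0.0782, 0.1835]
tool_rot: [0.972, 0.234, 0.001, -0.001]
force: [0.2, -0.9, -0.2]
finger_gap: -0.003
```

```bash
python3 - <<'E'
from g import *
now(); knob(5);kmeas('scene5',0,50)
E
```

```text
t 7.0 tcp gb mm [ -0.3  23.  183.5] yaw-err -0.03 F gb [-0.24 -0.84 -0.15] gap -0.003
150 16 x [ 9.8 14.5 14.9 15.9] y [34.  47.6 56.9]
160 36 x [11.  15.1 15.9 16.4] y [27.6 42.8 57.5]
170 41 x [10.7 14.8 15.5 16.3] y [31.4 46.1 60.2]
180 56 x [ 7.8 13.6 15.5 16.8] y [14.1 41.8 63.6]
190 188 x [-12.1   6.8  11.8  16.3] y [13.  51.2 65.9]
stick 15 x [1.3 4.1 5.4] y [29.5 35.  38.3]
```

View pics/scene5c.png

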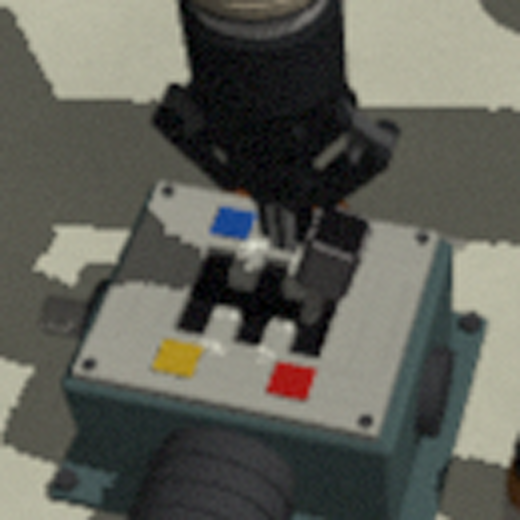

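Emit:
drive_tool(deltas=[0,-0.1,0,0,0,-0.2,0,0,0,-0.3,0,0,0,-0.3,0,0])

```text
t: 7.5
tcp_pos: [0.5018, -0.0756, 0.1835]
tool_rot: [0.972, 0.234, 0.001, -0.001]
force: [-0.2, -0.5, 0.1]
finger_gap: 0.002
```

```bash
python3 - <<'E'
from g import *
now(); knob(6);kmeas('scene6',0,50)
E
```

```text
t 7.5 tcp gb mm [ -0.3  25.8 183.5] yaw-err -0.04 F gb [-0.42 -0.39  0.09] gap 0.002
150 16 x [11.2 14.7 15.1 15.8] y [35.  47.8 58.7]
160 39 x [10.8 15.1 15.7 16.5] y [30.  45.  61.8]
170 39 x [10.  15.  15.6 16.6] y [32.8 48.1 64.1]
180 57 x [ 7.2 14.4 15.6 16.6] y [20.4 46.4 67.5]
190 193 x [-11.6   6.8  11.5  16.2] y [18.7 53.  67.8]
stick 13 x [0.2 3.6 4.6] y [31.9 37.1 40.5]
```

Emit:
drive_tool(deltas=[0,-0.1,0,0,0,-0.2,0,0,0,-0.3,0,0,0,-0.3,0,0])

```text
t: 8.0
tcp_pos: [0.5004, -0.0728, 0.1836]
tool_rot: [0.972, 0.234, 0.001, -0.001]
force: [1.2, 0.1, -0.5]
finger_gap: 0.001
```

```bash
python3 - <<'E'
from g import *
now(); knob(7);kmeas('scene7',0,50)
E
```

```text
t 8.0 tcp gb mm [ -0.3  29.  183.6] yaw-err -0.03 F gb [ 1.1  -0.45 -0.45] gap 0.001
150 20 x [10.3 15.  15.7 16.7] y [37.6 53.8 61.6]
160 40 x [10.6 14.9 15.8 16.7] y [32.5 47.6 64.2]
170 41 x [10.8 15.3 16.1 16.7] y [35.2 50.4 67.1]
180 63 x [ 0.5 12.7 15.4 16.5] y [21.8 48.9 71.8]
190 201 x [-11.5   6.8  11.2  16.1] y [23.2 54.6 70. ]
stick 15 x [2.  3.3 5.4] y [33.7 37.7 41.7]
```

The stick stands in the +y column (knob lean ≈0.30 rad). I'll back off and go around to the far side.

Emit:
drive_tool(deltas=[0,1,0,0,0,3,0,0,0,4,0,0,2,4,0,0,5,4,0,0,8,4,0,0,8,2,0,0,8,0,0.5,0,8,-2,1.5,0,8,-2.3,1.5,0,8,-2.3,1.5,0])

```text
t: 9.2
tcp_pos: [0.5608, -0.0161, 0.1688]
tool_rot: [0.972, 0.234, 0.001, -0.001]
force: [0.4, 0.5, 0.1]
finger_gap: 0.001
```

```bash
python3 - <<'E'
from g import *
now(); knob(8);kmeas('scene8',0,50);to(30,51,168)
E
```

```text
t 9.2 tcp gb mm [ 79.4  52.  168.8] yaw-err -0.0 F gb [0.59 0.28 0.06] gap 0.001
150 6 x [10.7 11.5 11.8 15.4] y [56.3 59.6 61.8]
180 4 x [-12.7   0.1   1.9   3.8] y [67.8 71.4 72.3]
190 29 x [-14.2  -6.7  -3.2   2.8] y [61.7 67.  72. ]
t 9.3 tcp gb mm [ 80.1  50.5 169.4] yaw-err -0.06 F gb [-0.01 -0.91  0.09] gap 0.0
delta cm [-5.01 -0.04  0.12]
```

View pics/scene8c.png

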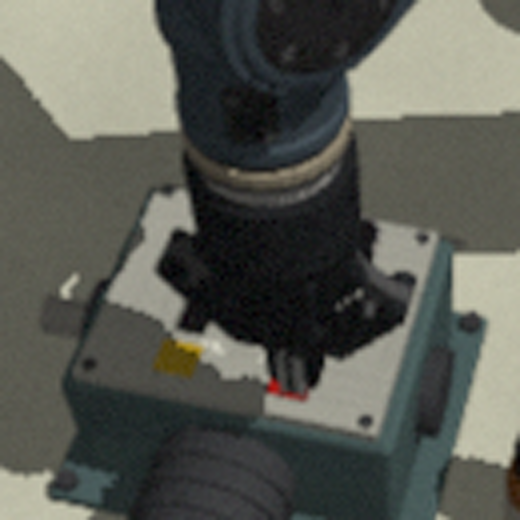

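View pics/top8c.png

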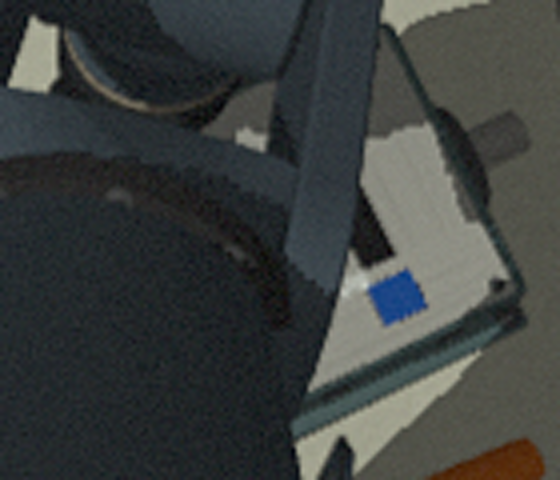

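Emit:
drive_tool(deltas=[-2,0,0,0,-4,0,0,0,-4.8,0,0,0,-5.2,0,0,0,-5.6,0,0,0,-6,0,0,0,-6.4,0,0,0,-6.8,0,0,0,-7.2,0,0,0,-7.6,0,0,0,-8,0,0,0,-8.2,0,0,0])

```text
t: 10.5
tcp_pos: [0.4886, -0.0546, 0.1689]
tool_rot: [0.972, 0.234, 0.002, -0.0]
force: [1.8, -0.1, -0.1]
finger_gap: 0.004
```

```bash
python3 - <<'E'
from g import *
now(); knob(9);kmeas('scene9',-30,50)
snap('wrist','wrist9.png')
E
```

```text
t 10.5 tcp gb mm [ -2.4  50.6 168.9] yaw-err -0.07 F gb [ 1.61 -0.91 -0.14] gap 0.004
150 6 x [-15.5 -15.  -13.4 -12.2] y [58.  59.7 61.7]
160 8 x [-17.  -14.6   6.1   7.1] y [46.1 61.8 64.6]
170 36 x [-17.3   5.4   8.5   9.3] y [40.5 55.  66.6]
180 42 x [-4.5  5.6  8.3  9.3] y [36.4 51.2 63.3]
190 48 x [-40.4   4.7   8.    9.4] y [37.7 56.1 63.5]
stick 7 x [-19.9 -18.3 -17.4] y [33.9 38.4 41.9]
```

View pics/scene9c.png

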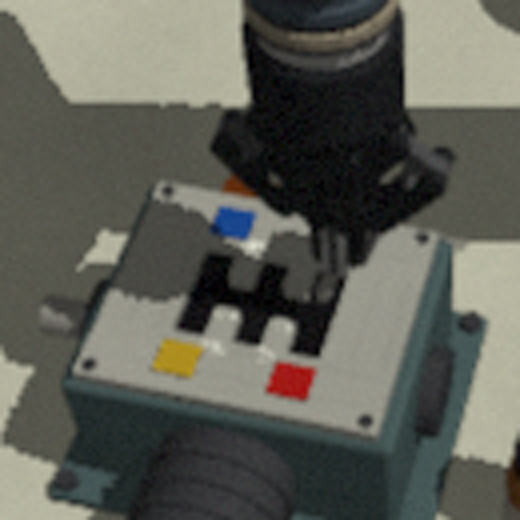

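View pics/wrist9.png

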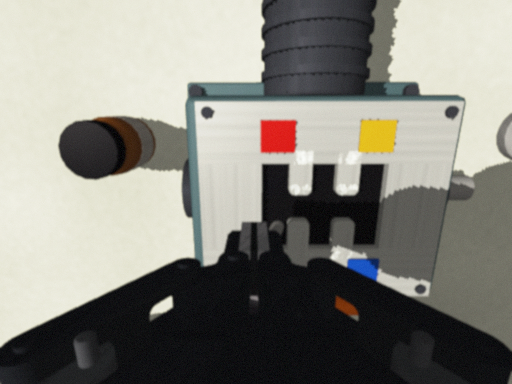

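The scene and wrist views show the lever in the green column, moving towards the tag (lean about -0.18). I'll continue in small steps and watch the force.

Emit:
drive_tool(deltas=[-0.2,0,0,0,-0.4,0,0,0,-0.6,0,0,0,-0.8,0,0,0,-0.8,0,0,0])

```text
t: 11.15
tcp_pos: [0.4806, -0.0578, 0.1687]
tool_rot: [0.972, 0.234, 0.001, -0.001]
force: [0.9, 0.3, 0.3]
finger_gap: -0.002
```

Emit:
drive_tool(deltas=[-0.1,0,0,0,-0.15,0,0,0])

```text
t: 11.35
tcp_pos: [0.4791, -0.0585, 0.1686]
tool_rot: [0.972, 0.234, 0.001, -0.001]
force: [2.2, 0.4, 0.2]
finger_gap: 0.002
```

```bash
python3 - <<'E'
from g import *
now(); knob(10);kmeas('scene10',-30,50)
E
```

```text
t 11.35 tcp gb mm [-12.6  51.4 168.6] yaw-err -0.09 F gb [ 2.11 -0.69  0.17] gap 0.002
150 6 x [-25.5 -24.3 -23.  -20.1] y [56.2 60.3 61.8]
160 9 x [-28.2 -25.5 -24.4  -4.4] y [51.  63.6 65.9]
170 36 x [-28.7  -4.8  -1.4  -0. ] y [39.  55.7 65.7]
180 49 x [-52.2  -4.9  -1.8   0.1] y [38.3 56.6 64.2]
190 35 x [-7.2 -2.2 -1.4 -0.3] y [38.7 53.1 63.5]
stick 13 x [-28.  -26.5 -23.7] y [33.3 38.5 43. ]
```

Emit:
drive_tool(deltas=[-0.1,0,0,0,-0.15,0,0,0])

```text
t: 11.65
tcp_pos: [0.4778, -0.0592, 0.1686]
tool_rot: [0.972, 0.234, 0.001, -0.001]
force: [1.4, 0.0, -0.5]
finger_gap: 0.002
```

```bash
python3 -c "
from g import *
now()"
```

```text
t 11.65 tcp gb mm [-14.2  51.4 168.6] yaw-err -0.09 F gb [ 1.27 -0.61 -0.48] gap 0.002
```

Emit:
drive_tool(deltas=[-0.1,0,0,0,-0.15,0,0,0])

```text
t: 11.85
tcp_pos: [0.4776, -0.0598, 0.1688]
tool_rot: [0.972, 0.233, 0.002, -0.001]
force: [5.7, 2.9, -2.1]
finger_gap: 0.002
```

```bash
python3 -c "
from g import *
now()"
```

```text
t 11.85 tcp gb mm [-14.6  50.9 168.8] yaw-err -0.13 F gb [ 6.37  0.03 -2.13] gap 0.002
```

The force rose to 6.4 N and the TCP stopped, which is the end stop. Backing off, then up and away.

Emit:
drive_tool(deltas=[1,0,0,0,3,0,0,0,5,0,0,0,5,0,-3,0,5,0,-7,0,5,0,-11,0,5,0,-12,0,4,4,-12,0,2,8,-12,0,0,12,-12,0,-3,16,-12,0,-6,20,-12,0])

```text
t: 13.05
tcp_pos: [0.5132, -0.2665, 0.2872]
tool_rot: [0.972, 0.234, 0.001, -0.002]
force: [0.9, 0.0, 0.7]
finger_gap: -0.001
```

Emit:
drive_tool(deltas=[-2,4,0,0,-4,8,0,0,-6,12,0,0,-8,16,0,0,-10,19,0,0,-10,19,0,0,-10,19,0,0])

```text
t: 13.75
tcp_pos: [0.5094, -0.4809, 0.2843]
tool_rot: [0.973, 0.233, -0.0, -0.004]
force: [1.0, 0.6, -0.3]
finger_gap: 0.002
```

```bash
python3 - <<'E'
from g import *
now(); knob(11);kmeas('scene11',-30,50);kmeas('top11',-30,50)
for n in('top','scene'):
    s=dict(np.load(f'pics/{n}11.png.npz'))
    for fa,sd in((-.24,.31),(-.22,.31),(-.24,.29)):
        d=np.array([np.tan(fa),np.tan(sd),1]);d/=np.linalg.norm(d)
        q=(160,100) if n=='scene' else (250,140)
        print(n,fa,sd,[((np.array(proj(s,C+G.T@(np.array([0,0,10])+d*r)/1000))-q)*4).round() for r in(115,198)])
    P=(cloud(s)-C)@G.T*1000
    d=np.array([np.tan(-.24),np.tan(.31),1]);d/=np.linalg.norm(d)
    h=(P-[0,0,10])@d
    k=(abs(h-198)<4)&(abs(P[...,0]+47)<30)&(abs(P[...,1]-58)<30)
    print('top face',k.sum(),P[k].mean(0),'exp',d*198+[0,0,10])
E
```

```text
t 13.75 tcp gb mm [-178.1 -338.4  284.3] yaw-err -0.18 F gb [ 1.2   0.06 -0.32] gap 0.002
150 31 x [-26.7 -22.3 -21.8 -20.6] y [32.2 51.1 61.5]
160 48 x [-28.9 -24.3 -22.9 -21.8] y [33.7 46.7 63.7]
170 54 x [-32.3 -26.4 -25.3 -23.5] y [37.1 52.8 68.4]
180 91 x [-58.5 -31.5 -28.5 -25.3] y [41.3 60.7 71.3]
190 90 x [-53.3 -37.1 -33.4 -29.8] y [42.3 52.7 64.9]
stick 23 x [-30.8 -28.6 -25.6] y [36.  40.3 45.1]
150 6 x [-42.4 -22.2 -20.  -19.9] y [31.4 51.7 61.9]
160 26 x [-44.1 -22.6 -21.7 -20.7] y [32.5 42.3 59.2]
170 31 x [-47.2 -26.1 -24.5 -23.6] y [34.5 40.3 62.6]
180 78 x [-59.2 -45.3 -29.8 -25.9] y [38.9 62.  73. ]
190 252 x [-56.6 -42.7 -35.7 -29.2] y [43.2 55.9 70.5]
top -0.24 0.31 [array([248., 309.]), array([239., 356.])]
top -0.22 0.31 [array([246., 305.]), array([235., 349.])]
top -0.24 0.29 [array([252., 307.]), array([246., 353.])]
top face 281 [-44.62560777  58.2103601  193.70354758] exp [-44.94000058  58.82523794 193.64092063]
scene -0.24 0.31 [array([326., 280.]), array([371., 176.])]
scene -0.22 0.31 [array([326., 282.]), array([369., 180.])]
scene -0.24 0.29 [array([323., 278.]), array([364., 174.])]
top face 91 [-43.60002026  56.87558514 191.91998244] exp [-44.94000058  58.82523794 193.64092063]
```

View pics/top11c.png

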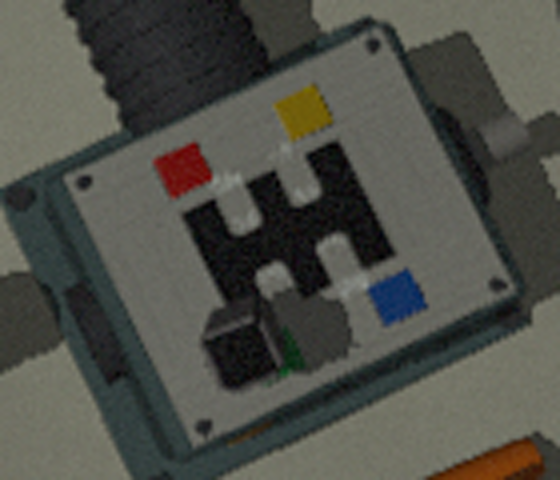

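View pics/scene11.png

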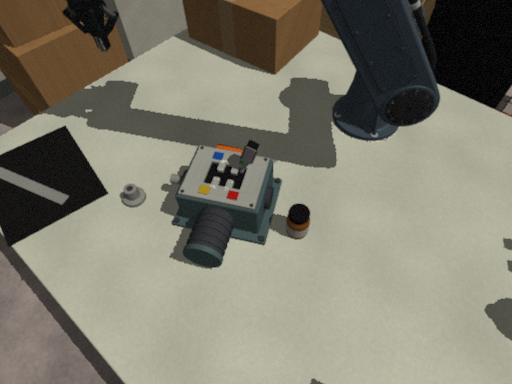

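The top view shows the knob at crop (242,345) over the green tag. By depth its top face is within 1 mm of the fully-home position. The jar, flange and screwdriver are where they were and the arm is clear, so I'm handing in.

```bash
python3 -c "
from station import manip
print(manip.sign_off())"
```

```text
the job is handed in; nothing more can be done
None
```

The selector lever is home in the green-tagged slot (gearbox -x, +y), and I handed the job in at about 14 s of the 48 s allowed.

With the gripper shut, I made three side pushes on the knob:
1. **Into the crossbar:** I pushed the near face until the lever stood upright.
2. **Across to the +y column:** I pushed the right face until the lever leaned about 0.30 rad.
3. **Into the green slot:** I pushed the far face until the fingers stopped and the force reached about 6.4 N, the highest reading after any push; then I backed off.

No other tagged slot was entered.

**Last checks:**
- **Lever position:** in the top view, the knob's top-face centre is (-44.6, 58.2, 193.7) mm. The expected fully-home position is (-44.9, 58.8, 193.6) mm. The scene view agreed to about 3 mm, but it sees only part of that face.
- **Bystanders:** the jar and flange look unmoved in the last scene view. The screwdriver is only partly visible, and the part that shows has not moved. I judged these by eye.
- **Robot:** the arm is clear of everything, with the tool about 0.38 m from the gearbox.

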